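Feel along the glue seam of an arched rail

ROBOT

A 6-joint arm with a two-finger parallel gripper is mounted at the origin on the work surface. World frame = base frame: x ahead of the robot, y to its left, z up, the work surface at z = 0. Lengths are in m, angles in degrees, forces in N, time in s.
With the tool pointing down it reaches from about 0.25 to 0.725 m from the base axis. Payload 9.7 kg.
Tool frame: the origin (TCP) lies on the centre line of the jaws, within the pads' length; the fingertips stand 14 mm ahead of it and the grasp point (between the pads) lies 5 mm behind it; z points along the fingers, y is the line along which they close (so a half turn about z gives the same grasp; the last joint's range is limited). The gripper opens to 85 mm and grips with 20 to 120 N. Pads are 22 mm wide; open, the fingers measure 114 mm over their backs; the gripper's body (76 mm by 85 mm) begins 54 mm behind the grasp point. The pads swing forward as they close: fully open they stand 13 mm farther back than shut.
Start: joints at [70.245, 4.979, 10.078, 95.1, 0, 90], TCP at [0.186, 0.518, 0.245] pointing down, gripper open.
Joint ranges: [-179.16, 179.16], [-48.56, 103.87], [-65.8, 70.77], [-126.05, 130.52], [-82.76, 87.17], [-180, 180]. Speed limits (degrees/s): [127.2, 127.2, 147.25, 180, 180, 180].

INTERFACE

Orientations are given as [roll, pitch, yaw] about the fixed x, y, z axes, in that order (R = Rz(yaw) Ry(pitch) Rx(roll)).
In Python, from workcell import bot, camera, get_calibration, ticket gives the robot as it stands. The module is installed in compiled form; this text tells all that it offers.
- The arm moves only by the tool send_rows, never from a script. Its arguments are lists of equal length, an entry for each row: "linear": the shift along the tool's x, y, z in m, a list of three; "twist": the turn, a rotation vector about the tool's x, y, z in units of 10 degrees (1.0 is 10 degrees), a list of three; "gripper": the opening in per cent of the stroke, from 0 (shut) to 100 (fully open). In form: {"linear": [[x, y, z], ...], "twist": [[wx, wy, wz], ...], "gripper": [gripper, ...]}. A call has 1 to 8 rows; each row shifts and turns the commanded pose from where the row before left it, along the tool's axes as they then stand; what a row does not reach is not made up. A row lasts 1/8 s, in which the tool goes at most 62.5 mm and 10.7 degrees, less where a joint would pass 70% of its speed; a pose out of reach is approached as far as the arm can. A call with a gripper value outside its range is refused whole. The fingers move at their own pace and stop on an object; "grip_force" is the grip in N (left out, the last holds). Time passes only in rows, so rows that do not move let the fingers close. It gives the time, the measured TCP pose, the force, the opening and the grip force at its end, in the units of the state.
- bot.get_obs(): the state, without advancing time (a new reading comes with each control period).
- camera(name): name is "scene" or "top"; returns the picture (400x640x3 uint8, red, green, blue); there is no depth.
- get_calibration(name): a dict with "fx", "fy", "cx", "cy" (pixels), "origin" and "orientation" of the camera in the world. Camera axes: x right, y down, z forward; pixel columns grow to the right and rows downward; lengths in m; the calibration is good to about 2 mm. A picture is of the moment at which its call begins. get_calibration takes no time and is no camera call.
- ticket.job_done(): hands the job in; it is judged then, once.
The state is a dict: "time": time; "q": joint angles; "qd": joint speeds; "joint_efforts": joint torques, N m; "ee_pos": TCP position; "tcp_rot": TCP orientation; "wrist_force": force on the tool from outside, world axes, zero at the start; "torque": the same for the moment, N m; "opening": finger opening in m; "grasp_force": force on a finger pad.
Only numpy, scipy, OpenCV 4.12 (cv2) and the standard library are available. Lean on these libraries where they do the work, as an engineer would, in place of code of your own. Each camera call takes 0.05 s, during which the arm holds its last target. There are 200 camera calls.

TASK

Check the glue seam of the arched wooden rail that lies in the jig: run the tips of the closed fingers gently along the thin seam line on its top face, following the curve all the way from the end with the tenon (the narrow tongue) to the plain end. Finish, and leave the program, with the fingertips still resting lightly on the seam at the plain end. Only touch the rail, never lift it or push it out of place, and leave the glue bottle, sanding block and tape measure where they are.

Things in the scene. Friction and masses are not known exactly. Their poses are not given: they have to be found in the camera images.
- rail: arched rail of light wood, 26 mm thick, 48 wide, 280 long along its arc of 200 mm radius (at the seam, mid-width), 0.4 kg, loose in the jig; top 58 mm above the table. Origin at underside level, 25 mm inside the crown of the seam; z up, x from hollow side to crown, y to the tenon end. Tenon 22 wide, 26 long, 12 thick at the +y end; the -y end is plain, square. Thin dark seam on top.
- jig: white jig board, 180 x 340 x 12 mm, fixed; axes as the rail, origin on the table below the rail's, 20 mm towards +x from the board's middle. Five sprung pads carry the rail, 32 mm above the table: under a fingertip it gives 0.7 mm per N at mid-arc, 2 at the ends, at most 14 mm; 2 to 5 N is gentle, over 15 N too hard. Four pegs (tops at 42 mm) beside it and a stop block past the plain end (44 mm).
- seam0 (a point): point 0 of 9 on the glue seam, on the top face of the rail (moves with it); 12 mm of arc before the shoulder where the tenon begins: the start of the trace. The trace is judged by the point between the finger pads, seen from above: keep the fingers shut and pointing straight down
- seam1 (a point): point 1 of 9 on the glue seam, on the top face of the rail (moves with it)
- seam2 (a point): point 2 of 9 on the glue seam, on the top face of the rail (moves with it)
- seam3 (a point): point 3 of 9 on the glue seam, on the top face of the rail (moves with it)
- seam4 (a point): point 4 of 9 on the glue seam, on the top face of the rail (moves with it)
- seam5 (a point): point 5 of 9 on the glue seam, on the top face of the rail (moves with it)
- seam6 (a point): point 6 of 9 on the glue seam, on the top face of the rail (moves with it)
- seam7 (a point): point 7 of 9 on the glue seam, on the top face of the rail (moves with it)
- seam8 (a point): point 8 of 9 on the glue seam, on the top face of the rail (moves with it); 12 mm of arc before the plain square end: the finish of the trace
- glue: small glue bottle, 42 mm across, 95 mm tall, standing loose on the jig board in the hollow of the arch, about 100 mm from the seam; origin at the centre of its underside. Leave alone.
- sander: sanding block of cork and rubber, 45 x 85 x 30 mm, loose on the table outside the arch; origin at the centre of its underside. Leave alone.
- tape: tape measure, about 42 x 76 x 45 mm, loose on the table outside the arch; origin at the centre of its underside. Leave alone.

How it is judged:
By the outcome, as a careful person would: the job done as asked, in the order asked, and still so for the second after the job is handed in, while the arm keeps its last pose, push and grip.
It also fails if it takes over 45 s, if anything falls off the work surface, if the arm or the gripper's body presses on something with over 40 N, if the wrist force passes 120 N, or if a joint passes its speed limit or range.

## Working session

There is one attempt and no reset: what is moved stays moved. The work goes in short steps, Python scripts to look and compute and a tool call to move; the robot and the scene stay as the last step left them, time stands still between calls to the robot, and variables do not carry over. Pictures are saved under pics/ and viewed, at most 10 in all, crops included, and the job is handed in when it is done.

Besides the shell and the picture viewer there is one more tool, called after "Call:" as name(argument=value, ...) on one line, values as JSON. send_rows: Moves the arm, as the interface text tells. Its arguments: {"type":"object","properties":{"linear":{"type":"array"},"twist":{"type":"array"},"gripper":{"type":"array"},"grip_force":{"type":"number"}},"required":["linear","twist","gripper"]}

```bash
mkdir -p pics; python3 - <<'E'
from workcell import bot,camera,get_calibration
import cv2
for n in("top","scene"):
    cv2.imwrite(f"pics/{n}0.png",camera(n)[:,:,::-1]); print(n,get_calibration(n))
o=bot.get_obs(); print(o)
E
```

```text
top {'fx': 418.1322351809315, 'fy': 418.1322351809315, 'cx': 330.4503813812355, 'cy': 201.37954447358416, 'origin': array([0.46063521, 0.05113171, 0.73839786]), 'orientation': array([-169.52701426,   -1.60792001,  -91.09080946])}
scene {'fx': 456.60704665320714, 'fy': 456.60704665320714, 'cx': 319.8123691915531, 'cy': 196.95421775824485, 'origin': array([1.14169193, 0.11876675, 0.82483558]), 'orientation': array([-142.30060034,   -0.5052704 ,   97.1354043 ])}
{'time': 0.1, 'q': array([ 7.02452510e+01,  5.00625003e+00,  1.00404332e+01,  9.50997800e+01,
       -2.17560533e-04,  8.99986453e+01]), 'qd': array([-0.03150671, -0.07116095,  0.2182459 ,  0.04944578, -0.01379298,
       -0.00404847]), 'joint_efforts': array([-3.81922086e-05, -5.21561909e+01,  4.65653479e+01,  1.59500999e-02,
       -3.04511070e-05, -9.63065020e-06]), 'ee_pos': array([0.18583563, 0.5174572 , 0.24468315]), 'tcp_rot': array([-1.79934403e+02,  2.16009448e-04,  1.60246606e+02]), 'wrist_force': array([-0.18413903,  0.01398049,  0.09021541]), 'torque': array([-0.04588949, -0.00656716, -0.00094598]), 'grasp_force': 0.0, 'opening': 0.08536179972828895}
```

View pics/top0.png

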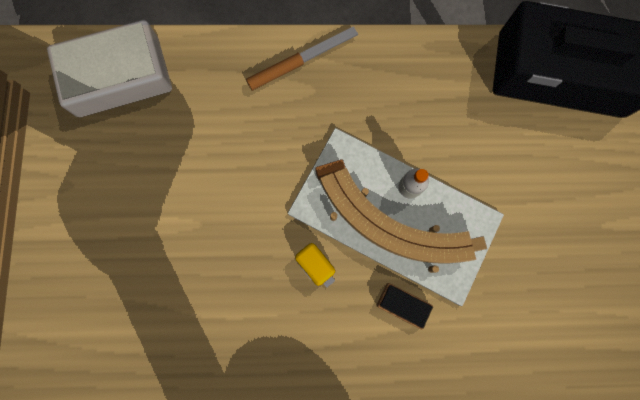

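View pics/scene0.png

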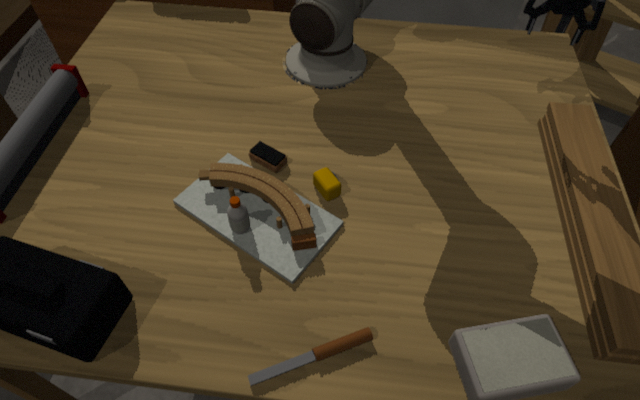

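The top view shows the rail from its tenon at (485,243) to the plain end at (330,168) next to the stop block. The glue bottle is at (415,183), the tape at (316,265) and the sander at (405,306). Next I'll enlarge the rail and extract the seam.

```bash
cat > h.py <<'E'
import numpy as np
from scipy.spatial.transform import Rotation as R
from workcell import get_calibration
def ray(name,uv,z):
    c=get_calibration(name); uv=np.atleast_2d(uv).astype(float)
    d=np.c_[(uv[:,0]-c['cx'])/c['fx'],(uv[:,1]-c['cy'])/c['fy'],np.ones(len(uv))]
    d=R.from_euler('xyz',c['orientation'],degrees=True).apply(d)
    return c['origin']+d*((z-c['origin'][2])/d[:,2])[:,None]
E
python3 - <<'E'
import cv2,numpy as np
from h import ray
im=cv2.imread('pics/top0.png')[150:275,305:500]
big=cv2.resize(im,None,fx=4,fy=4,interpolation=cv2.INTER_CUBIC)
cv2.imwrite('pics/crop.png',cv2.convertScaleAbs(big,alpha=1.4))
# board corners check
p=ray('top',[(335,127),(503,213),(463,305),(288,214)],.012); print(p.round(3), [np.linalg.norm(p[i]-p[i-1]).round(3) for i in range(4)])
E
```

```text
[[ 0.733  0.017  0.012]
 [ 0.569 -0.279  0.012]
 [ 0.412 -0.194  0.012]
 [ 0.573  0.103  0.012]] [np.float64(0.181), np.float64(0.338), np.float64(0.179), np.float64(0.338)]
```

View pics/crop.png

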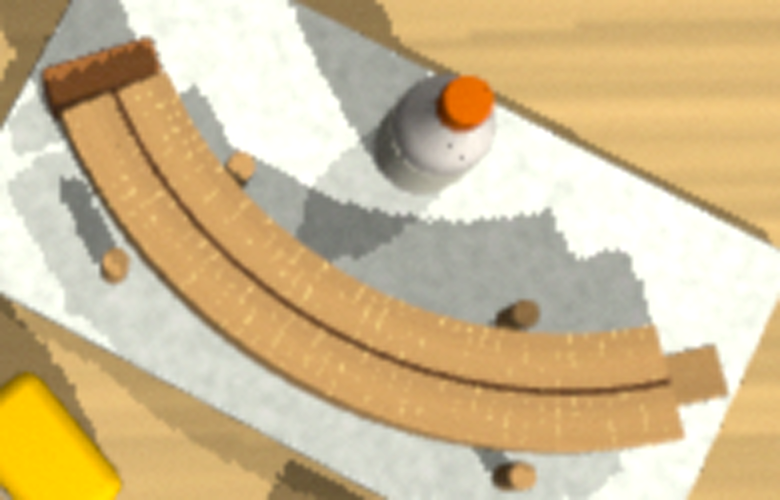

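The crop shows the seam clearly, running from the shoulder near crop (670,380) to the plain end near (115,90).

```bash
cat > fit.py <<'E'
import cv2,numpy as np
from scipy.optimize import least_squares
from h import ray
def fit():
    im=cv2.imread('pics/top0.png'); x0,y0=305,150
    big=cv2.resize(im[150:275,305:500],None,fx=4,fy=4,interpolation=cv2.INTER_CUBIC)
    guess=np.array([[118,92],[145,150],[200,228],[275,295],[360,345],[450,377],[530,389],[600,389],[668,381]],float)
    m=np.zeros(big.shape[:2],np.uint8); cv2.polylines(m,[guess.astype(np.int32)],False,255,24)
    bh=cv2.morphologyEx(cv2.cvtColor(big,cv2.COLOR_BGR2GRAY),cv2.MORPH_BLACKHAT,np.ones((21,21)))
    px=lambda c:(np.atleast_2d(c)+.5)/4-.5+[x0,y0]
    v,u=np.where((m>0)&(bh>25)); w=bh[v,u].astype(float)
    P=ray('top',px(np.c_[u,v]),.058)[:,:2]
    C=ray('top',px([[655,325],[683,437],[62,107],[158,70]]),.058)[:,:2] # shoulder corners (hollow, crown), plain corners (crown, hollow)
    f=lambda s:np.sqrt(w/w.mean())*(np.hypot(*(P-s[:2]).T)-s[2])
    s=least_squares(f,[.75,-.15,.2],loss='soft_l1',f_scale=.002).x
    s2=least_squares(lambda t:f([*t,.2]),s[:2],loss='soft_l1',f_scale=.002).x
    return s,s2,C,P
if __name__=='__main__':
    s,s2,C,P=fit(); print(len(P),s,s2,'rms',np.std(np.hypot(*(P-s2).T)))
    d=C-s2; a=np.unwrap(np.arctan2(d[:,1],d[:,0])); print('radii',np.hypot(*d.T),'ang',np.degrees(a))
    b=np.arctan2(*(P-s2).T[::-1])%(2*np.pi);print('seam ang',np.degrees([b.min(),b.max()]))
    a0=a[:2].mean(); a8=a[2:].mean(); print('arc',abs(a8-a0)*.2)
    mid=(a0+a8)/2; print('mid',np.degrees(mid))
    t=mid+np.linspace(.64,-.64,9)*np.sign(a0-a8)
    print(np.c_[s2+.2*np.c_[np.cos(t),np.sin(t)],np.degrees(t)].round(4))
E
python3 fit.py
```

```text
5473 [ 0.70652336 -0.1625159   0.19992424] [ 0.70659509 -0.162555  ] rms 0.000991949465415983
radii [0.17653524 0.22314254 0.22268022 0.17922102] ang [-168.75124495 -169.06955919 -249.56232415 -249.67756781]
seam ang [111.26025131 191.1019836 ]
arc 0.2817294557787031
mid -209.26517402563786
[[ 5.083000e-01 -1.883000e-01 -1.725959e+02]
 [ 5.067000e-01 -1.564000e-01 -1.817632e+02]
 [ 5.102000e-01 -1.246000e-01 -1.909305e+02]
 [ 5.188000e-01 -9.380000e-02 -2.000978e+02]
 [ 5.321000e-01 -6.480000e-02 -2.092652e+02]
 [ 5.499000e-01 -3.820000e-02 -2.184325e+02]
 [ 5.717000e-01 -1.490000e-02 -2.275998e+02]
 [ 5.970000e-01  4.700000e-03 -2.367671e+02]
 [ 6.250000e-01  2.010000e-02 -2.459345e+02]]
```

Two checks agree with the fit. The free-fit radius is 199.9 mm and the arc is 282 mm. The board corners also predict the crown to within about 1 mm. Next I'll move above seam0 in one constant-twist arc, closing the gripper on the way.

```bash
cat > plan.py <<'E'
import numpy as np
P0=np.array([.1858,.5175]);D=np.array([.508,-.188])-P0
dy=-4.15;S=0
for k in range(24):
    r=np.radians(160.25+dy*k); S=S+np.array([[np.cos(r),np.sin(r)],[np.sin(r),-np.cos(r)]])
print(np.linalg.solve(S,D))
E
python3 plan.py
```

```text
[-0.03674399  0.00129665]
```

Call:
send_rows(linear=[[-0.0367, 0.0013, 0], [-0.0367, 0.0013, 0], [-0.0367, 0.0013, 0], [-0.0367, 0.0013, 0], [-0.0367, 0.0013, 0], [-0.0367, 0.0013, 0], [-0.0367, 0.0013, 0], [-0.0367, 0.0013, 0]], twist=[[0, 0, 0.415], [0, 0, 0.415], [0, 0, 0.415], [0, 0, 0.415], [0, 0, 0.415], [0, 0, 0.415], [0, 0, 0.415], [0, 0, 0.415]], gripper=[0, 0, 0, 0, 0, 0, 0, 0], grip_force=20)

```text
time: 1.1
ee_pos: [0.4317, 0.3621, 0.2448]
tcp_rot: [-180.0, 0.0, 126.9]
wrist_force: [0.4, -0.2, -0.1]
opening: 0.0001
grasp_force: 0.0
```

Call:
send_rows(linear=[[-0.0367, 0.0013, 0], [-0.0367, 0.0013, 0], [-0.0367, 0.0013, 0], [-0.0367, 0.0013, 0], [-0.0367, 0.0013, 0], [-0.0367, 0.0013, 0], [-0.0367, 0.0013, 0], [-0.0367, 0.0013, 0]], twist=[[0, 0, 0.415], [0, 0, 0.415], [0, 0, 0.415], [0, 0, 0.415], [0, 0, 0.415], [0, 0, 0.415], [0, 0, 0.415], [0, 0, 0.415]], gripper=[0, 0, 0, 0, 0, 0, 0, 0])

```text
time: 2.1
ee_pos: [0.5515, 0.0982, 0.2448]
tcp_rot: [-180.0, 0.0, 93.7]
wrist_force: [1.5, 0.6, -1.0]
opening: 0.0002
grasp_force: 0.0
```

Call:
send_rows(linear=[[-0.0367, 0.0013, 0], [-0.0367, 0.0013, 0], [-0.0367, 0.0013, 0], [-0.0367, 0.0013, 0], [-0.0367, 0.0013, 0], [-0.0367, 0.0013, 0], [-0.0367, 0.0013, 0], [-0.0367, 0.0013, 0]], twist=[[0, 0, 0.415], [0, 0, 0.415], [0, 0, 0.415], [0, 0, 0.415], [0, 0, 0.415], [0, 0, 0.415], [0, 0, 0.415], [0, 0, 0.415]], gripper=[0, 0, 0, 0, 0, 0, 0, 0])

```text
time: 3.1
ee_pos: [0.5072, -0.1881, 0.2448]
tcp_rot: [-180.0, 0.0, 60.5]
wrist_force: [0.1, 0.8, 0.1]
opening: -0.0002
grasp_force: 0.0
```

Call:
send_rows(linear=[[-0.002, 0.003, 0.025], [0, 0, 0.035], [0, 0, 0.035], [0, 0, 0.03], [0, 0, 0.02], [0, 0, 0.015], [0, 0, 0], [0, 0, 0]], twist=[[0, 0, 0], [0, 0, 0], [0, 0, 0], [0, 0, 0], [0, 0, 0], [0, 0, 0], [0, 0, 0], [0, 0, 0]], gripper=[0, 0, 0, 0, 0, 0, 0, 0])

```text
time: 4.1
ee_pos: [0.5098, -0.1904, 0.0861]
tcp_rot: [179.9, -0.0, 60.6]
wrist_force: [0.1, 0.3, 0.0]
opening: -0.0003
grasp_force: 0.0
```

```bash
python3 - <<'E'
from workcell import bot,camera
import cv2,numpy as np
o=bot.get_obs();print(o['ee_pos'],o['wrist_force'])
a=camera('top')[150:275,390:530,::-1];b=camera('scene')[120:260,160:330,::-1]
f=lambda i:cv2.resize(cv2.convertScaleAbs(i,alpha=1.4),(400,380),interpolation=cv2.INTER_CUBIC)
cv2.imwrite('pics/near.png',np.hstack([f(a),f(b)]))
E
```

```text
[ 0.50976103 -0.19036363  0.08611668] [0.06395879 0.3125019  0.00067046]
```

View pics/near.png

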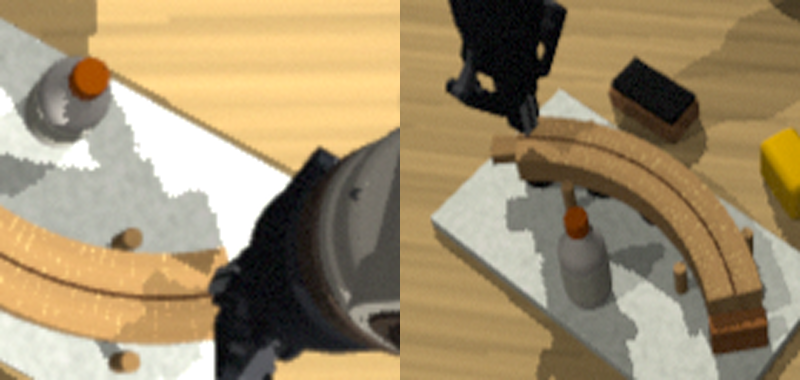

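The fingertips hover at the seam near the tenon shoulder (left half, crop (215,295); right half, crop (530,130)). I'll check the seam independently from the scene camera.

```bash
python3 - <<'E'
import cv2,numpy as np
from scipy.optimize import least_squares
from h import ray
from fit import fit
s2=fit()[1]
im=cv2.imread('pics/scene0.png')
big=cv2.resize(im[120:260,160:330],None,fx=4,fy=4,interpolation=cv2.INTER_CUBIC)
bh=cv2.morphologyEx(cv2.cvtColor(big,cv2.COLOR_BGR2GRAY),cv2.MORPH_BLACKHAT,np.ones((17,17)))
v,u=np.where(bh>18)
P=ray('scene',np.c_[u,v]/4+[159.6,119.6],.058)[:,:2]; r=np.hypot(*(P-s2).T); a=np.degrees(np.arctan2(*(P-s2).T[::-1]))%360
k=(abs(r-.2)<.008)&(a>112)&(a<189)
P=P[k];r=r[k];a=a[k]
for lo in range(110,190,10):
    q=(a>=lo)&(a<lo+10); print(lo,q.sum(),np.median(r[q]).round(4) if q.any() else '')
print(least_squares(lambda t:np.hypot(*(P-t).T)-.2,s2,loss='soft_l1',f_scale=.001).x,s2)
print('tip',ray('scene',[215,168],.072))
E
```

```text
110 329 0.201
120 382 0.2008
130 417 0.2008
140 365 0.2006
150 413 0.2004
160 426 0.2001
170 402 0.1997
180 364 0.1997
[ 0.70686551 -0.16122892] [ 0.70659509 -0.162555  ]
tip [[ 0.51415582 -0.18395228  0.072     ]]
```

Call:
send_rows(linear=[[-0.0005, -0.001, 0.005], [0, 0, 0.004], [0, 0, 0.002], [0, 0, 0.002], [0, 0, 0.001], [0, 0, 0.001], [0, 0, 0], [0, 0, 0]], twist=[[0, 0, 0], [0, 0, 0], [0, 0, 0], [0, 0, 0], [0, 0, 0], [0, 0, 0], [0, 0, 0], [0, 0, 0]], gripper=[0, 0, 0, 0, 0, 0, 0, 0])

```text
time: 5.2
ee_pos: [0.5083, -0.1902, 0.0704]
tcp_rot: [180.0, 0.0, 60.6]
wrist_force: [-1.5, -0.4, 0.8]
opening: -0.0002
grasp_force: 0.6
```

Call:
send_rows(linear=[[0, 0, 0.001], [0, 0, 0.001], [0, 0, 0.001], [0, 0, 0.001], [0, 0, 0], [0, 0, 0]], twist=[[0, 0, 0], [0, 0, 0], [0, 0, 0], [0, 0, 0], [0, 0, 0], [0, 0, 0]], gripper=[0, 0, 0, 0, 0, 0])

```text
time: 5.95
ee_pos: [0.5084, -0.1903, 0.0665]
tcp_rot: [180.0, 0.0, 60.6]
wrist_force: [0.4, -2.5, 4.5]
opening: 0.0002
grasp_force: 2.0
```

```bash
cat > seg.py <<'E'
# prints tool-frame xy shifts per row along the seam from the measured pose
import sys,numpy as np
from workcell import bot
o=bot.get_obs();p=o['ee_pos'];c=np.array([.7067,-.1619])
mid=-209.27;n=8;step=float(sys.argv[1])
d=p[:2]-c;a=np.degrees(np.arctan2(d[1],d[0]))
a=a if a<-100 else a-360
y=np.radians(o['tcp_rot'][2]);M=np.array([[np.cos(y),np.sin(y)],[np.sin(y),-np.cos(y)]])
e=mid-36.67
ang=np.maximum(a-np.degrees(step/.2)*np.arange(1,n+1),e)
q=c+.2*np.c_[np.cos(np.radians(ang)),np.sin(np.radians(ang))]
sh=np.diff(np.vstack([p[:2],q]),axis=0)@M.T
print('p',p.round(4),'F',o['wrist_force'].round(2),'radial',np.hypot(*d).round(4),'arc left mm',np.radians(a-e)*200)
print((sh*1000).round(1).tolist())
E
python3 seg.py .0045
```

```text
p [ 0.5084 -0.1903  0.0665] F [ 0.43 -2.51  4.54] radial 0.2003 arc left mm 258.6404318820572
[[3.8, -2.4], [3.7, -2.6], [3.7, -2.5], [3.8, -2.5], [3.8, -2.4], [3.9, -2.3], [3.9, -2.2], [4.0, -2.1]]
```

Call:
send_rows(linear=[[0.0038, -0.0024, -0.0005], [0.0037, -0.0026, -0.0003], [0.0037, -0.0025, -0.0002], [0.0038, -0.0025, -0.0002], [0.0038, -0.0024, -0.0002], [0.0039, -0.0023, -0.0002], [0.0039, -0.0022, -0.0002], [0.004, -0.0021, -0.0002]], twist=[[0, 0, 0], [0, 0, 0], [0, 0, 0], [0, 0, 0], [0, 0, 0], [0, 0, 0], [0, 0, 0], [0, 0, 0]], gripper=[0, 0, 0, 0, 0, 0, 0, 0])

```text
time: 6.95
ee_pos: [0.5067, -0.1539, 0.0683]
tcp_rot: [-180.0, 0.0, 60.6]
wrist_force: [0.6, -2.9, 3.2]
opening: -0.0002
grasp_force: 1.9
```

```bash
python3 seg.py .0045
```

```text
p [ 0.5067 -0.1539  0.0683] F [ 0.62 -2.89  3.21] radial 0.2002 arc left mm 222.166215844328
[[4.1, -1.8], [4.1, -1.9], [4.1, -1.8], [4.2, -1.7], [4.2, -1.6], [4.2, -1.5], [4.3, -1.4], [4.3, -1.3]]
```

Call:
send_rows(linear=[[0.0041, -0.0018, -0.0001], [0.0041, -0.0019, -0.0001], [0.0041, -0.0018, -0.0001], [0.0042, -0.0017, -0.0001], [0.0042, -0.0016, -0.0001], [0.0042, -0.0015, -0.0001], [0.0043, -0.0014, -0.0001], [0.0043, -0.0013, -0.0001]], twist=[[0, 0, 0], [0, 0, 0], [0, 0, 0], [0, 0, 0], [0, 0, 0], [0, 0, 0], [0, 0, 0], [0, 0, 0]], gripper=[0, 0, 0, 0, 0, 0, 0, 0])

```text
time: 7.95
ee_pos: [0.5118, -0.1183, 0.0691]
tcp_rot: [-180.0, 0.0, 60.6]
wrist_force: [-0.5, -2.9, 3.8]
opening: 0.0001
grasp_force: 1.8
```

```bash
python3 seg.py .0045
```

```text
p [ 0.5118 -0.1183  0.0691] F [-0.47 -2.88  3.84] radial 0.1997 arc left mm 186.16556789069904
[[4.2, -1.5], [4.4, -1.2], [4.4, -1.1], [4.4, -1.0], [4.4, -0.9], [4.4, -0.8], [4.5, -0.7], [4.5, -0.6]]
```

Call:
send_rows(linear=[[0.0042, -0.0015, -0.0001], [0.0044, -0.0012, -0.0001], [0.0044, -0.0011, -0.0001], [0.0044, -0.001, -0.0001], [0.0044, -0.0009, -0.0001], [0.0044, -0.0008, 0], [0.0045, -0.0007, 0], [0.0045, -0.0006, 0]], twist=[[0, 0, 0], [0, 0, 0], [0, 0, 0], [0, 0, 0], [0, 0, 0], [0, 0, 0], [0, 0, 0], [0, 0, 0]], gripper=[0, 0, 0, 0, 0, 0, 0, 0])

```text
time: 8.95
ee_pos: [0.5223, -0.0838, 0.0696]
tcp_rot: [-180.0, 0.0, 60.6]
wrist_force: [-1.8, -2.0, 2.7]
opening: -0.0003
grasp_force: 1.6
```

```bash
python3 seg.py .0045; python3 - <<'E'
from workcell import camera
import cv2
cv2.imwrite('pics/mid.png',cv2.resize(cv2.convertScaleAbs(camera('scene')[120:260,160:350,::-1],alpha=1.3),None,fx=4,fy=4,interpolation=cv2.INTER_CUBIC))
E
```

```text
p [ 0.5223 -0.0838  0.0696] F [-1.75 -2.01  2.72] radial 0.2002 arc left mm 150.0739510512291
[[4.5, -0.2], [4.5, -0.4], [4.5, -0.3], [4.5, -0.1], [4.5, -0.0], [4.5, 0.1], [4.5, 0.2], [4.5, 0.3]]
```

View pics/mid.png

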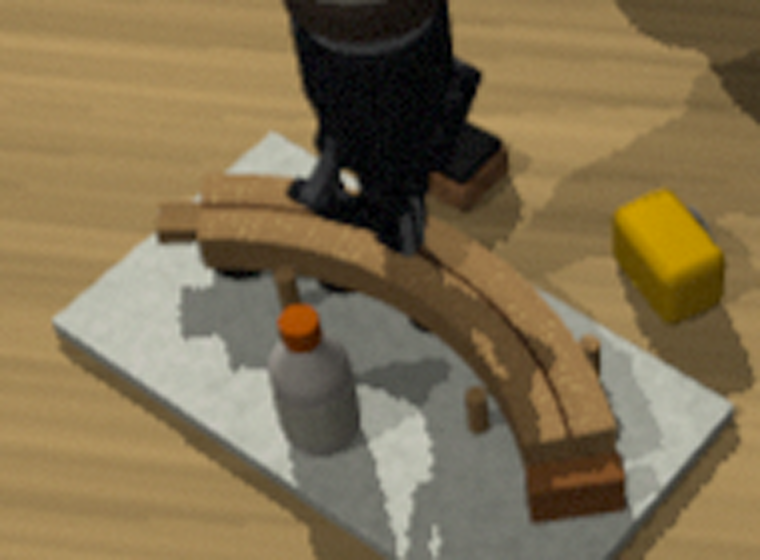

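The fingertips are on the seam at crop (405,245), and the rail still sits in its place against the stop block. I'll continue along the second half.

Call:
send_rows(linear=[[0.0045, -0.0002, 0], [0.0045, -0.0004, 0], [0.0045, -0.0003, 0], [0.0045, -0.0001, 0], [0.0045, 0, 0], [0.0045, 0.0001, 0], [0.0045, 0.0002, 0], [0.0045, 0.0003, 0]], twist=[[0, 0, 0], [0, 0, 0], [0, 0, 0], [0, 0, 0], [0, 0, 0], [0, 0, 0], [0, 0, 0], [0, 0, 0]], gripper=[0, 0, 0, 0, 0, 0, 0, 0])

```text
time: 10.0
ee_pos: [0.5397, -0.0523, 0.0696]
tcp_rot: [-180.0, 0.0, 60.6]
wrist_force: [-1.5, -0.6, 4.3]
opening: 0.0002
grasp_force: 1.5
```

```bash
python3 seg.py .0045; python3 - <<'E'
import cv2,numpy as np
from h import ray
from workcell import camera
# rail shift check: seam near plain end, scene view, before and now
c=np.array([.7067,-.1619])
now=camera('scene')[:,:,::-1]
for im in(cv2.imread('pics/scene0.png'),now):
    g=cv2.cvtColor(cv2.resize(im[120:260,160:330],None,fx=4,fy=4,interpolation=cv2.INTER_CUBIC),cv2.COLOR_BGR2GRAY)
    v,u=np.where(cv2.morphologyEx(g,cv2.MORPH_BLACKHAT,np.ones((17,17)))>14)
    d=ray('scene',np.c_[u,v]/4+[159.6,119.6],.058)[:,:2]-c; r=np.hypot(*d.T); a=np.degrees(np.arctan2(*d.T[::-1]))%360
    print([(lo,int(q.sum()),np.median(r[q]).round(4)) for lo in(112,118,124,176,182) if (q:=(abs(r-.2)<.007)&(a>lo)&(a<lo+6)).any()])
E
```

```text
p [ 0.5397 -0.0523  0.0696] F [-1.47 -0.62  4.35] radial 0.1998 arc left mm 114.012756181232
[[4.5, 0.1], [4.5, 0.5], [4.5, 0.6], [4.5, 0.7], [4.4, 0.8], [4.4, 0.9], [4.4, 1.0], [4.4, 1.1]]
[(112, 297, np.float64(0.2006)), (118, 269, np.float64(0.2003)), (124, 256, np.float64(0.2005)), (176, 313, np.float64(0.1998)), (182, 281, np.float64(0.1999))]
[(112, 113, np.float64(0.2008)), (118, 158, np.float64(0.2009)), (124, 233, np.float64(0.2)), (176, 322, np.float64(0.1982)), (182, 340, np.float64(0.1979))]
```

Call:
send_rows(linear=[[0.0045, 0.0001, 0], [0.0045, 0.0005, 0], [0.0045, 0.0006, 0], [0.0045, 0.0007, 0.0001], [0.0044, 0.0008, 0.0001], [0.0044, 0.0009, 0.0001], [0.0044, 0.001, 0.0001], [0.0044, 0.0011, 0.0001]], twist=[[0, 0, 0], [0, 0, 0], [0, 0, 0], [0, 0, 0], [0, 0, 0], [0, 0, 0], [0, 0, 0], [0, 0, 0]], gripper=[0, 0, 0, 0, 0, 0, 0, 0])

```text
time: 11.05
ee_pos: [0.5622, -0.0241, 0.0691]
tcp_rot: [-180.0, 0.0, 60.6]
wrist_force: [-1.3, -2.2, 2.7]
opening: -0.0001
grasp_force: 1.7
```

```bash
python3 seg.py .0045
```

```text
p [ 0.5622 -0.0241  0.0691] F [-1.27 -2.18  2.67] radial 0.1997 arc left mm 77.84926880874714
[[4.4, 0.9], [4.3, 1.3], [4.3, 1.4], [4.3, 1.4], [4.2, 1.5], [4.2, 1.6], [4.2, 1.7], [4.1, 1.8]]
```

Call:
send_rows(linear=[[0.0044, 0.0009, 0.0001], [0.0043, 0.0013, 0.0001], [0.0043, 0.0014, 0.0001], [0.0043, 0.0014, 0.0001], [0.0042, 0.0015, 0.0002], [0.0042, 0.0016, 0.0002], [0.0042, 0.0017, 0.0002], [0.0041, 0.0018, 0.0002]], twist=[[0, 0, 0], [0, 0, 0], [0, 0, 0], [0, 0, 0], [0, 0, 0], [0, 0, 0], [0, 0, 0], [0, 0, 0]], gripper=[0, 0, 0, 0, 0, 0, 0, 0])

```text
time: 12.05
ee_pos: [0.589, -0.0002, 0.0679]
tcp_rot: [-180.0, -0.0, 60.6]
wrist_force: [-2.4, -2.6, 4.2]
opening: -0.0003
grasp_force: 1.9
```

```bash
python3 seg.py .0045
```

```text
p [ 5.89e-01 -2.00e-04  6.79e-02] F [-2.43 -2.64  4.15] radial 0.2 arc left mm 41.86170030385749
[[4.1, 1.9], [4.0, 2.0], [4.0, 2.1], [3.9, 2.2], [3.9, 2.3], [3.8, 2.4], [3.8, 2.4], [3.7, 2.5]]
```

Call:
send_rows(linear=[[0.0041, 0.0019, 0.0002], [0.004, 0.002, 0.0002], [0.004, 0.0021, 0.0002], [0.0039, 0.0022, 0.0002], [0.0039, 0.0023, 0.0002], [0.0038, 0.0024, 0.0002], [0.0038, 0.0024, 0.0002], [0.0037, 0.0025, 0.0002]], twist=[[0, 0, 0], [0, 0, 0], [0, 0, 0], [0, 0, 0], [0, 0, 0], [0, 0, 0], [0, 0, 0], [0, 0, 0]], gripper=[0, 0, 0, 0, 0, 0, 0, 0])

```text
time: 13.05
ee_pos: [0.6198, 0.0183, 0.0662]
tcp_rot: [-180.0, -0.0, 60.6]
wrist_force: [-1.3, -0.6, 3.1]
opening: 0.0
grasp_force: 1.8
```

```bash
python3 seg.py .003
```

```text
p [0.6198 0.0183 0.0662] F [-1.33 -0.57  3.13] radial 0.2 arc left mm 5.876742586298164
[[2.4, 1.8], [2.3, 1.7], [0.0, 0.0], [0.0, 0.0], [0.0, 0.0], [0.0, 0.0], [0.0, 0.0], [0.0, 0.0]]
```

Call:
send_rows(linear=[[0.0024, 0.0018, 0.0002], [0.0024, 0.0018, 0.0002], [0.0006, 0.0005, 0], [0, 0, 0], [0, 0, 0]], twist=[[0, 0, 0], [0, 0, 0], [0, 0, 0], [0, 0, 0], [0, 0, 0]], gripper=[0, 0, 0, 0, 0])

```text
time: 13.68
ee_pos: [0.6258, 0.0209, 0.066]
tcp_rot: [180.0, -0.0, 60.6]
wrist_force: [-1.9, -0.3, 4.3]
opening: 0.0001
grasp_force: 1.8
```

```bash
python3 seg.py .003; python3 - <<'E'
from workcell import camera
import cv2,numpy as np
f=lambda i:cv2.resize(cv2.convertScaleAbs(i[:,:,::-1],alpha=1.3),(400,340),interpolation=cv2.INTER_CUBIC)
cv2.imwrite('pics/end.png',np.hstack([f(camera('scene')[120:270,160:340]),f(camera('top')[120:320,280:515])]))
E
```

```text
p [0.6258 0.0209 0.066 ] F [-1.87 -0.25  4.27] radial 0.1999 arc left mm -0.6674902071179962
[[-0.5, -0.5], [0.0, 0.0], [0.0, 0.0], [0.0, 0.0], [0.0, 0.0], [0.0, 0.0], [0.0, 0.0], [0.0, 0.0]]
```

View pics/end.png

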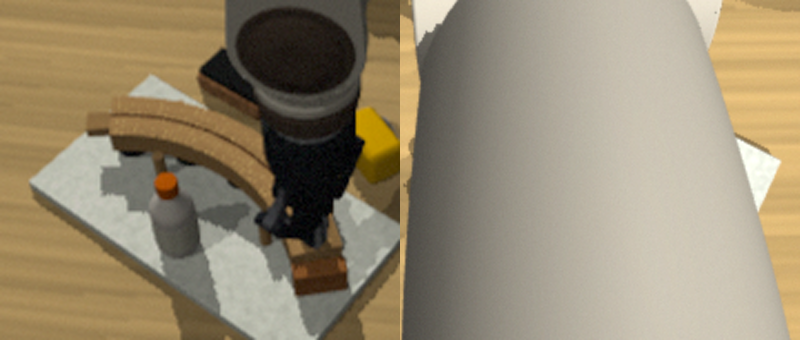

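The fingertips rest on the seam near the plain end (crop (315,240)). The rail, bottle, sanding block and tape are all in place, so I'm handing in.

```bash
python3 -c "
from workcell import ticket
print(ticket.job_done())"
```

```text
the job is handed in; nothing more can be done
None
```

I traced the seam from the tenon end to the plain end at about 3–4.5 N and handed the job in with the fingertips resting on it at about 4 N; the rail stayed seated, apart from a possible 2 mm shift seen at the tenon end mid-trace, and nothing else moved.

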